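# Catch heat sinks from the dispenser and put them on the scale

## Robot

A 6-joint arm with a two-finger parallel gripper is mounted at the origin on the work surface. World frame = base frame: x ahead of the robot, y to its left, z up, the work surface at z = 0. Lengths are in m, angles in rad, forces in N, time in s.
With the tool pointing down it reaches from about 0.225 to 0.875 m from the base axis. Payload 3.4 kg.
Tool frame: the origin (TCP) lies at the very end of the fingers, on their centre line; the grasp point (between the pads) lies 19 mm behind it; z points along the fingers, y is the line along which they close (so a half turn about z gives the same grasp; the last joint's range is limited). The gripper opens to 85 mm and grips with 20 to 120 N. Pads are 22 mm wide; open, the fingers measure 114 mm over their backs; the gripper's body (76 mm by 85 mm) begins 54 mm behind the grasp point. The pads swing forward as they close: fully open they stand 13 mm farther back than shut.
Start: joints at [-1.302, 0.276, 1.505, -0, 1.361, -0.121], TCP at [0.219, -0.532, 0.231] pointing down, gripper open.
Joint ranges: [-2.89, 2.89], [-0.75, 2.08], [0.22, 2.7], [-1.18, 4.32], [0.11, 2.71], [-2.7, 2.7]. Speed limits (rad/s): [2.57, 2.57, 3.14, 3.14, 3.14, 3.14].

## Interface

Orientations are given as a unit quaternion [w, x, y, z].
In Python, from rig import manip, get_image, camera_info gives the robot as it stands. The module is installed in compiled form; this text tells all that it offers.
- The arm moves only by the shell command python3 -m crank 'ROWS' [FORCE]. ROWS is a JSON object of lists of equal length, an entry for each row: "translation": the shift along the tool's x, y, z in mm, a list of three; "roll": the turn about the tool's z in rad; "fingers": the opening, from 0 (shut) to 1 (fully open). A call has 1 to 8 rows; each row shifts and turns the commanded pose from where the row before left it, along the tool's axes as they then stand; what a row does not reach is not made up. A row lasts 1/10 s, in which the tool goes at most 50 mm and 8.59 degrees, less where a joint would pass 70% of its speed; a pose out of reach is approached as far as the arm can. A call is refused whole if a number of a shift passes 50 or a number of a turn 0.15, either way. A call with a gripper value outside its range is refused whole. The fingers move at their own pace and stop on an object; FORCE is the grip in N (left out, the last holds). Time passes only in rows, so rows that do not move let the fingers close. It gives the time, the measured TCP pose, the force, the opening and the grip force at its end, in the units of the state.
- manip.get_state(): the state, without advancing time (a new reading comes with each control period).
- get_image(name): name is "side" or "top"; returns the picture (384x512x3 uint8, blue, green, red); there is no depth.
- camera_info(name): a dict with "mtx" (3x3 intrinsics, pixels), "D" ([k1, k2, p1, p2, k3] as OpenCV has them; the pictures are not rectified), "rvec" (rotation vector, rad) and "tvec" (3), from world to camera coordinates, as OpenCV has them. Camera axes: x right, y down, z forward; pixel columns grow to the right and rows downward; lengths in m; the calibration is good to about 2 mm. A picture is of the moment at which its call begins. camera_info takes no time and is no camera call.
- manip.sign_off(): hands the job in; it is judged then, once.
The state is a dict: "clock": time; "qpos": joint angles; "qd": joint speeds; "effort": joint torques, N m; "position": TCP position; "ee_rot": TCP orientation; "contact_force": force on the tool from outside, world axes, zero at the start; "moment": the same for the moment, N m; "width": finger opening in m; "gripper_force": force on a finger pad.
Only numpy, scipy, OpenCV 4.12 (cv2) and the standard library are available. Lean on these libraries where they do the work, as an engineer would, in place of code of your own. Each camera call takes 0.05 s, during which the arm holds its last target. There are 200 camera calls.

## Task

Pick up the metal dish by its grip plate, hold it under the chute of the dispenser and press it down on the sprung pad until the pad is fully down, so that all three heat sinks slide out of the chute into the dish. Then carry the dish to the bench scale and stand it in the middle of the scale's platform with the three heat sinks in it. Do not push the pad without the dish on it, let no heat sink drop outside the dish, and do not knock the other things on the bench about.

Things in the scene. Friction and masses are not known exactly. Their poses are not given: they have to be found in the camera images.
- dish: open rectangular aluminium dish, 110 (x) x 150 (y) x 45 mm high, walls 4 mm, floor 4 mm thick, 0.2 kg, with an upright grip plate on its +y end. Origin: centre of its underside; z up. The grip plate is 44 mm wide along x, 8 mm thick along y, outside the +y wall at y = 75 to 83 mm, and reaches from the underside up to z = 95 mm (50 mm above the rim), to be gripped across y from above
- dish_grip (a point): point in the middle of the dish's grip plate, 72 mm above the dish's underside and 79 mm from its centre towards +y; axes as the dish
- dispenser: fixed dispenser: a steel chute on posts over a white base plate 130 x 360 mm, 8 mm thick. Origin on the bench below the pad's centre, z up. The chute comes down at 33 degrees towards +y; it is 50 mm wide (x), 250 mm long, open on top, 34 mm high, its upper end at y = -257 mm, 300 mm high. Posts at x = -32 to 32 mm, y below -140 mm; nothing stands on the lip's +y side but the pad
- chute_lip (a point): middle of the lower edge of the chute's floor, 132 mm above the bench and at y = -45 mm in the dispenser's frame: pieces leave here towards +y. The chute floor's metal is 4 mm thick, its lowest point 127 mm above the bench
- pad_top (a point): centre of the top of the sprung black pad, 110 (x) x 140 mm (y from -65 to 75), 50 mm above the bench when up, 28 fully down; axes as the dispenser. Dish goes centred here, its axes along the dispenser's (grip plate on +y, away from the chute); the lip then overhangs 30 mm of the dish's -y end, so bring the dish in from +y, below the lip and above the pad, then press down
- gate (a point): gate blade, 18 mm wide, standing up through a slot in the chute floor at y = -110 mm of the dispenser (its stem at y = -126 to -121 mm); one piece with the pad, it holds the heat sinks back and lets them go in the last quarter of the pad's travel
- pad (a joint): travel of the sprung pad, m: 0 up, 0.022 fully down; about 5 N to start it and 10 N at the bottom
- heatsink1: black finned aluminium heat sink, 36 x 42 x 24 mm (x, y, z), 60 g; the lowest of three in the chute. Origin: its centre
- heatsink2: the same, the middle one of three in the chute
- heatsink3: the same, the uppermost of three in the chute
- scale: fixed white bench scale, housing 170 (x) x 180 mm (y) with a display strip on its -x side (to x = -130 mm). Origin: on the bench below the centre of its platform
- scale_top (a point): centre of the top of the scale's steel platform, 150 (x) x 170 mm (y), 50 mm above the bench
- tape: roll of grey tape lying flat, 84 mm diameter, 19 mm high; bystander beside the dispenser
- jar: amber flux jar, 48 mm diameter, 60 mm high; bystander beside the dispenser
- multimeter: black multimeter lying flat, 85 x 170 x 36 mm; bystander
- screwdriver: screwdriver with a red handle, 160 mm long; bystander
- brush: wooden brush, 170 mm long; bystander
- phone: white phone lying flat, 75 x 155 x 9 mm; bystander
- spool: grey spool standing upright, 64 mm diameter, 52 mm high; bystander
Not all that is in view belongs to the job. Leave any brown or purple look-alike of the dish alone.

How it is judged:
On the way, in this order (a step that is already met when the one before it is completed fails the run):
1. the held dish presses the pad fully down under the chute (value of joint pad above 0.0195 m and horizontal distance between dish and pad_top below 0.04 m and z of dish in the frame of pad_top below 0.006 m and contact force between the fingers and dish above 0.5 N), for 0.2 s.
2. the held dish, with all three heat sinks in it, is taken away from the pad (x of heatsink1 in the frame of dish between -0.053 and 0.053 m and y of heatsink1 in the frame of dish between -0.073 and 0.073 m and z of heatsink1 in the frame of dish between 0 and 0.085 m and x of heatsink2 in the frame of dish between -0.053 and 0.053 m and y of heatsink2 in the frame of dish between -0.073 and 0.073 m and z of heatsink2 in the frame of dish between 0 and 0.085 m and x of heatsink3 in the frame of dish between -0.053 and 0.053 m and y of heatsink3 in the frame of dish between -0.073 and 0.073 m and z of heatsink3 in the frame of dish between 0 and 0.085 m and contact force between the fingers and dish above 0.5 N and distance between dish and pad_top above 0.08 m), for 0.2 s.
At the end, for the whole second after the job is handed in: The dish stands upright (within 0.06 rad) and still on the scale's platform, its centre within 30 mm of the platform's centre, with all three heat sinks at rest inside it; the pad is up again (x of heatsink1 in the frame of dish between -0.053 and 0.053 m and y of heatsink1 in the frame of dish between -0.073 and 0.073 m and z of heatsink1 in the frame of dish between 0 and 0.085 m and x of heatsink2 in the frame of dish between -0.053 and 0.053 m and y of heatsink2 in the frame of dish between -0.073 and 0.073 m and z of heatsink2 in the frame of dish between 0 and 0.085 m and x of heatsink3 in the frame of dish between -0.053 and 0.053 m and y of heatsink3 in the frame of dish between -0.073 and 0.073 m and z of heatsink3 in the frame of dish between 0 and 0.085 m and horizontal distance between dish and scale_top below 0.03 m and z of dish in the frame of scale_top between -0.004 and 0.004 m and angle between dish's own z axis and vertical below 0.06 rad and linear speed of dish below 0.02 m/s and value of joint pad below 0.004 m and linear speed of each of heatsink1, heatsink2, heatsink3 below 0.03 m/s); the robot touches nothing.
It fails at once if the pad is pushed down without the dish on it (value of joint pad above 0.008 m and horizontal distance between dish and pad_top above 0.06 m).
It fails at once if a heat sink lies low down (below 90 mm) away from the dish: dropped or left outside it ((height (world z) of heatsink1 below 0.09 m and distance between heatsink1 and dish above 0.12 m) or (height (world z) of heatsink2 below 0.09 m and distance between heatsink2 and dish above 0.12 m) or (height (world z) of heatsink3 below 0.09 m and distance between heatsink3 and dish above 0.12 m)).
It fails at once if a bystander is knocked out of its place (more than 30 mm) or toppled (distance of any of tape, jar, multimeter, screwdriver, brush, phone, spool from where it was at the start of the episode above 0.03 m or angle between any of jar, spool's own z axis and vertical above 0.5 rad).
It also fails if it takes over 56 s, if anything falls off the work surface, if the arm or the gripper's body presses on something with over 40 N, if the wrist force passes 120 N, or if a joint passes its speed limit or range.

## Working session

There is one attempt and no reset: what is moved stays moved. The work goes in short steps, Python scripts to look and compute and a shell command to move; the robot and the scene stay as the last step left them, time stands still between calls to the robot, and variables do not carry over. Pictures are saved under pics/ and viewed, at most 11 in all, crops included, and the job is handed in when it is done.

```bash
mkdir -p pics
python3 - <<'E'
from rig import manip,get_image,camera_info
import cv2
for n in("side","top"):
    cv2.imwrite(f"pics/{n}0.png",get_image(n)); c=camera_info(n); print(n,c)
print(manip.get_state())
E
```

```text
side {'mtx': array([[403.01187369,   0.        , 247.63054578],
       [  0.        , 403.01187369, 184.89337521],
       [  0.        ,   0.        ,   1.        ]]), 'D': array([-0.02866303,  0.        ,  0.        ,  0.        ,  0.        ]), 'rvec': array([ 0.78389075, -2.68203392,  0.96730781]), 'tvec': array([0.43907069, 0.29689025, 1.22010516])}
top {'mtx': array([[395.00956742,   0.        , 259.62783906],
       [  0.        , 395.00956742, 193.7379697 ],
       [  0.        ,   0.        ,   1.        ]]), 'D': array([0.00724276, 0.        , 0.        , 0.        , 0.        ]), 'rvec': array([ 2.21203823, -2.1569196 ,  0.11676302]), 'tvec': array([0.03087353, 0.49951049, 1.46893599])}
{'clock': 0.1, 'qpos': array([-1.30201550e+00,  2.76541149e-01,  1.50601646e+00,  9.95779391e-07,
        1.36067574e+00, -1.20980106e-01]), 'qd': array([ 0.0011864 , -0.00269526, -0.00259165,  0.00066437, -0.00011843,
        0.00052266]), 'effort': array([ 8.36560430e-04, -4.17701089e+01, -2.46404743e+01, -2.37063796e-04,
        5.75744722e-03, -4.72191800e-06]), 'position': array([ 0.21836256, -0.53142034,  0.23051688]), 'ee_rot': array([-8.18145734e-04,  9.81070515e-01,  1.93649096e-01, -6.00833829e-05]), 'contact_force': array([0.14488127, 0.25637376, 0.27473114]), 'moment': array([-0.02148984, -0.02388273, -0.00062876]), 'gripper_force': 0.0, 'width': 0.08564945619536551}
```

View pics/side0.png

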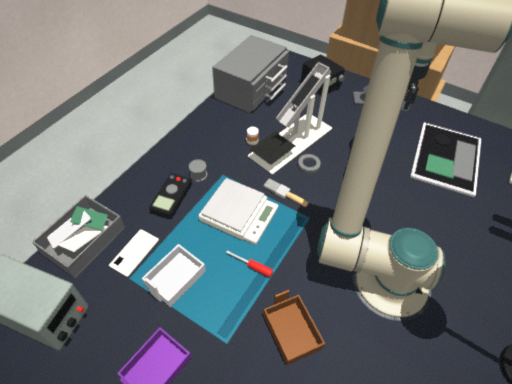

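View pics/top0.png

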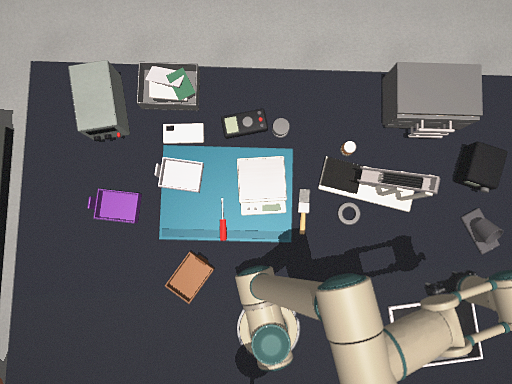

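The dish candidates are silver-white at top (180,174), purple at (117,206) and brown at (190,276). The white one, with its grip plate at about (157,170), fits the aluminium dish. The scale is at (262,185), the dispenser pad at (341,174), and its chute runs to (438,183). I'll confirm with an enlarged crop.

```bash
cat > h.py <<'E'
import cv2,numpy as np
from rig import manip,get_image,camera_info
def ray(n,uv):
    c=camera_info(n);R=cv2.Rodrigues(c['rvec'])[0]
    p=cv2.undistortPoints(np.array(uv,float).reshape(-1,1,2),c['mtx'],c['D'])[:,0]
    d=np.c_[p,np.ones(len(p))]@R; return -R.T@c['tvec'],d
def plane(n,uv,z):
    o,d=ray(n,uv); return o+d*((z-o[2])/d[:,2])[:,None]
def proj(n,P):
    c=camera_info(n);return cv2.projectPoints(np.array(P,float).reshape(-1,1,3),c['rvec'],c['tvec'],c['mtx'],c['D'])[0][:,0]
def whites(n,img,thr=150,sat=40,amin=150):
    h=cv2.cvtColor(img,cv2.COLOR_BGR2HSV)
    m=((h[...,2]>thr)&(h[...,1]<sat)).astype(np.uint8)
    return cv2.findContours(m,cv2.RETR_EXTERNAL,cv2.CHAIN_APPROX_NONE)[0]
E
python3 - <<'E'
from h import *
t=cv2.imread('pics/top0.png');s=cv2.imread('pics/side0.png')
a=cv2.resize(t[125:245,150:445],(790,321),interpolation=cv2.INTER_CUBIC)
b=cv2.resize(s[160:310,135:345],(385,275),interpolation=cv2.INTER_CUBIC)
c=cv2.resize(s[55:175,235:345],(252,275),interpolation=cv2.INTER_CUBIC)
o=np.zeros((600,790,3),np.uint8);o[:321]=a;o[323:598,:385]=b;o[323:598,400:652]=c
cv2.imwrite('pics/crop1.png',o)
for c in whites('top',t):
    if cv2.contourArea(c)<80: continue
    x,y,w,h=cv2.boundingRect(c)
    if not(140<x<450 and 110<y<250):continue
    for z in(0.008,.045,.05):
        P=plane('top',c.reshape(-1,2),z);r=cv2.minAreaRect(P[:,:2].astype(np.float32));print((x,y,w,h),z,np.round(r[0],4),np.round(r[1],4),round(r[2],1))
print(plane('top',[(268,330)],0))
E
```

```text
(338, 203, 22, 21) 0.008 [ 0.4351 -0.2969] [0.0761 0.0804] 1.4
(338, 203, 22, 21) 0.045 [ 0.4334 -0.2879] [0.0743 0.0784] 1.4
(338, 203, 22, 21) 0.05 [ 0.4332 -0.2867] [0.074  0.0782] 1.4
(298, 189, 12, 24) 0.008 [ 0.4781 -0.1243] [0.0392 0.0892] 87.9
(298, 189, 12, 24) 0.045 [ 0.4753 -0.1195] [0.0382 0.087 ] 87.9
(298, 189, 12, 24) 0.05 [ 0.4749 -0.1189] [0.0381 0.0867] 87.9
(393, 185, 21, 12) 0.008 [ 0.5248 -0.5054] [0.0797 0.0405] 83.3
(393, 185, 21, 12) 0.045 [ 0.5209 -0.4912] [0.0777 0.0395] 83.3
(393, 185, 21, 12) 0.05 [ 0.5204 -0.4893] [0.0775 0.0394] 83.3
(318, 184, 94, 28) 0.008 [ 0.5151 -0.3606] [0.3606 0.0618] 77.0
(318, 184, 94, 28) 0.045 [ 0.5114 -0.35  ] [0.3517 0.0602] 77.0
(318, 184, 94, 28) 0.05 [ 0.5109 -0.3486] [0.3505 0.06  ] 77.0
(393, 171, 47, 22) 0.008 [ 0.5699 -0.5538] [0.1796 0.0643] 80.1
(393, 171, 47, 22) 0.045 [ 0.5648 -0.5384] [0.1752 0.0627] 80.1
(393, 171, 47, 22) 0.05 [ 0.5642 -0.5364] [0.1746 0.0625] 80.1
(359, 170, 26, 14) 0.008 [ 0.5786 -0.3874] [0.0967 0.0467] 83.3
(359, 170, 26, 14) 0.045 [ 0.5734 -0.3761] [0.0944 0.0456] 83.3
(359, 170, 26, 14) 0
[... 695 characters left out ...]
365] [0.0738 0.1508] 3.6
(163, 123, 41, 21) 0.05 [0.7167 0.3356] [0.0736 0.1503] 3.6
(417, 120, 38, 12) 0.008 [ 0.7841 -0.6352] [0.1448 0.0409] 89.6
(417, 120, 38, 12) 0.045 [ 0.7738 -0.6179] [0.1412 0.0399] 89.6
(417, 120, 38, 12) 0.05 [ 0.7724 -0.6155] [0.1407 0.0397] 89.6
(273, 118, 16, 19) 0.008 [ 0.7612 -0.0312] [0.0711 0.0582] 1.2
(273, 118, 16, 19) 0.045 [ 0.7514 -0.0288] [0.0693 0.0567] 1.2
(273, 118, 16, 19) 0.05 [ 0.7501 -0.0284] [0.0691 0.0565] 1.2
(225, 117, 14, 16) 0.008 [0.7639 0.1601] [0.0601 0.0438] 16.1
(225, 117, 14, 16) 0.045 [0.7541 0.1578] [0.0586 0.0428] 16.1
(225, 117, 14, 16) 0.05 [0.7528 0.1575] [0.0584 0.0426] 16.1
[[-6.59330064e-03 -3.82076226e-04  2.22044605e-16]]
```

View pics/crop1.png

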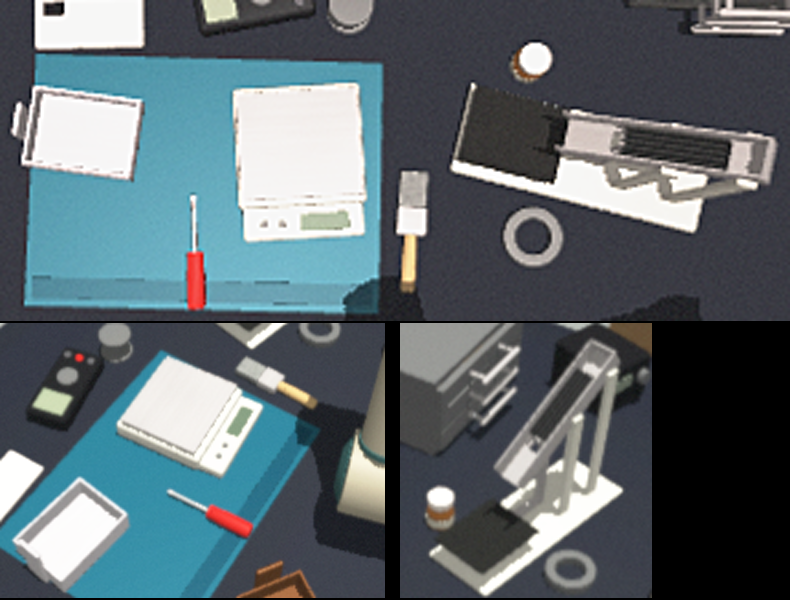

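The crop confirms the target: the silver dish is at crop (85,133) with its grip plate at (18,120). The chute comes down to the pad at crop (510,135), and the scale's platform is at (298,145) with its display towards the robot. Next I'll fix the poses and check them by projecting them into both views.

Run:
```python
from h import *
t=cv2.imread('pics/top0.png');s=cv2.imread('pics/side0.png')
c2t=lambda L:[(150+x/2.678,125+y/2.675) for x,y in L]
B=plane('top',c2t([(451,170),(695,231),(473,84)]),.008)[:,:2];print('base corners',B.round(4),np.linalg.norm(B[1]-B[0]),np.linalg.norm(B[2]-B[0]))
# pad: dark, low-saturation mask
h=cv2.cvtColor(t,cv2.COLOR_BGR2HSV).astype(int);i=t.astype(int)
m=((i.max(2)<60)&((i[...,0]-i[...,2])<7)).astype(np.uint8);m[:150]=0;m[205:]=0;m[:,:315]=0;m[:,372:]=0
m=cv2.morphologyEx(m,cv2.MORPH_OPEN,np.ones((3,3)))
c=max(cv2.findContours(m,0,1)[0],key=cv2.contourArea)
P=plane('top',c.reshape(-1,2),.05);r=cv2.minAreaRect(P[:,:2].astype(np.float32));print('pad',r,cv2.boundingRect(c))
# dispenser pose from base: edge direction
d=(B[0]-B[1])/np.linalg.norm(B[0]-B[1]);yaw=np.arctan2(-d[0],d[1]);ex=np.array([d[1],-d[0]])
mid=B[0]+ex*.065; print('disp yaw',np.degrees(yaw),'end mid',mid, 'ex',ex)
def T(x,y,yw,L): 
    c,s=np.cos(yw),np.sin(yw);return [(x+c*a-s*b,y+s*a+c*b,z) for a,b,z in L]
E=mid-d*.08
print('disp origin guess',E)
sets=[T(*E,yaw,[(-.055,-.065,.05),(.055,-.065,.05),(.055,.075,.05),(-.055,.075,.05),(0,-.045,.132),(-.025,-.257,.3),(.025,-.257,.3)]),
 T(.562,.340,np.radians(-6.3),[(-.055,-.075,.045),(.055,-.075,.045),(.055,.075,.045),(-.055,.075,.045),(-.022,.083,.095),(.022,.083,.095),(0,.079,.095)]),
 T(.5516,.0392,np.radians(4.9),[(-.075,-.085,.05),(.075,-.085,.05),(.075,.085,.05),(-.075,.085,.05)])]
out=[]
for n,im,(x0,y0,w,hh),k in(('top',t,(150,125,295,115),2.6),('side',s,(135,60,210,250),1.9)):
    k=2.6 if n=='top' else 1.2
    o=cv2.resize(im[y0:y0+hh,x0:x0+w],None,fx=k,fy=k,interpolation=cv2.INTER_CUBIC)
    for q,col in zip(sets,((0,255,255),(0,0,255),(0,255,0))):
        for u,v in proj(n,q): cv2.circle(o,(int((u+.5-x0)*k),int((v+.5-y0)*k)),2,col,-1)
    out.append(o)
c=np.zeros((600,790,3),np.uint8)
a,b=out;c[:a.shape[0],:a.shape[1]]=a;c[300:300+b.shape[0],:b.shape[1]]=b
cv2.imwrite('pics/chk.png',c)
```

```text
base corners [[ 0.5256 -0.181 ]
 [ 0.4472 -0.5306]
 [ 0.6509 -0.2113]] 0.358258585435322 0.1289529183745006
pad ((0.5736821293830872, -0.26265519857406616), (0.13337402045726776, 0.10776206851005554), 76.15214538574219) (322, 162, 40, 31)
disp yaw -12.631326996300189 end mid [ 0.58899734 -0.19523529] ex [ 0.97579734 -0.2186768 ]
disp origin guess [ 0.5715032  -0.27329908]
```

View pics/chk.png

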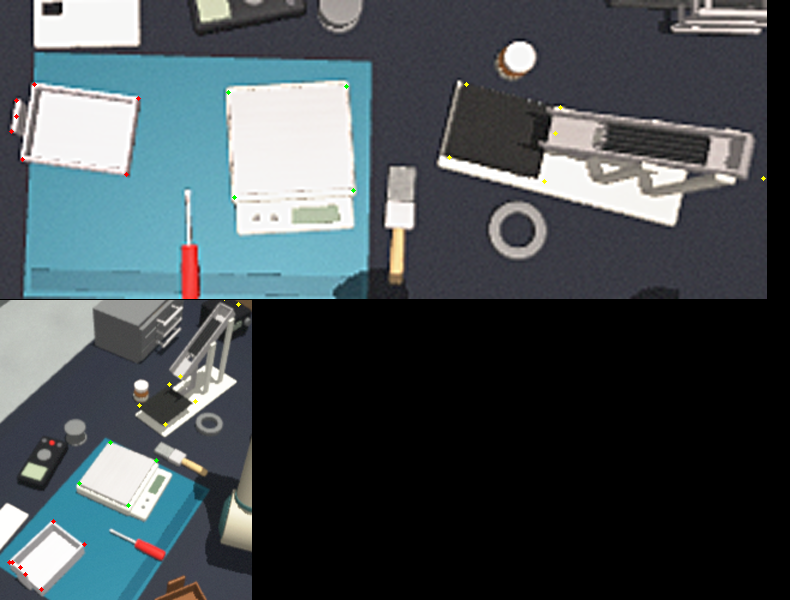

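The projections land well. The dish rim and plate (red) and the scale platform (green) coincide in both views. The pad origin needs about 4 mm towards +y, so I take (0.572, -0.2695) with yaw -13°. The grasp TCP is (0.571, 0.4185, 0.053) with yaw -6.3°. Moving now.

```bash
cat >> h.py <<'E'
def go(x,y,z,yawdeg):
    from scipy.spatial.transform import Rotation as Ro
    s=manip.get_state();w,a,b,c=s['ee_rot'];R=Ro.from_quat([a,b,c,w]).as_matrix()
    th=np.degrees(np.arctan2(R[1,0],R[0,0]))
    print('tool mm',(R.T@(np.array([x,y,z])-s['position'])*1000).round(1),'roll',round(float(np.radians(th-yawdeg)),3),'tilt',R[2].round(3),
     'pos',s['position'].round(4),'th',round(float(th),2),'F',s['contact_force'].round(1),'w',round(s['width'],4),'gf',round(s['gripper_force'],1),'t',s['clock'],'q6',s['qpos'][5].round(2))
E
A='{"translation":[[33,-36,0],[33,-36,0],[33,-36,0],[33,-36,0],[33,-36,0],[33,-36,0],[33,-36,0],[33,-36,0]],"roll":[0,0,0,0,0,0,0,0],"fingers":[1,1,1,1,1,1,1,1]}'
python3 -m crank '{"translation":[[33,-36,0],[33,-36,0],[33,-36,0],[33,-36,0],[33,-36,0],[33,-36,0],[33,-36,0],[33,-36,0]],"roll":[0,0,0,0,0,0,0,0],"fingers":[1,1,1,1,1,1,1,1]}' 120
python3 -c "
from h import *
go(.571,.4185,.20,-6.3)"
```

```text
clock: 0.9
position: [0.3533, -0.1632, 0.2312]
ee_rot: [0.0, 0.981, 0.193, 0.0]
contact_force: [1.6, 0.4, 0.5]
width: 0.0858
gripper_force: 0.0
tool mm [ 422.1 -455.7   31.2] roll 0.499 tilt [ 0.  0. -1.] pos [ 0.3533 -0.1632  0.2312] th 22.29 F [1.6 0.4 0.5] w 0.0858 gf 0.0 t 0.9 q6 0.57
```

```bash
python3 -m crank '{"translation":[[34,-36,0],[34,-36,0],[34,-36,0],[34,-36,0],[34,-36,0],[34,-36,0],[34,-36,0],[34,-36,0]],"roll":[0,0,0,0,0,0,0,0],"fingers":[1,1,1,1,1,1,1,1]}'
python3 -m crank '{"translation":[[34,-36,0],[34,-36,0],[34,-36,0],[25,-30,0],[15,-25,30],[0,0,0],[0,0,0]],"roll":[0,0,0,0.15,0.15,0.15,0.05],"fingers":[1,1,1,1,1,1,1]}'
python3 -c "
from h import *
go(.571,.4185,.053,-6.3)"
```

```text
clock: 1.7
position: [0.4955, 0.2067, 0.2309]
ee_rot: [0.0, 0.981, 0.194, -0.0]
contact_force: [0.7, 0.5, -0.4]
width: 0.0855
gripper_force: 0.0
clock: 2.4
position: [0.5682, 0.4091, 0.1983]
ee_rot: [0.001, 0.998, -0.056, -0.002]
contact_force: [0.8, 0.7, 0.5]
width: 0.0854
gripper_force: 0.0
tool mm [  2.3 -10.1 145.3] roll -0.002 tilt [-0.004  0.003 -1.   ] pos [0.5682 0.4091 0.1983] th -6.43 F [0.8 0.7 0.5] w 0.0854 gf 0.0 t 2.4 q6 2.21
```

```bash
python3 -m crank '{"translation":[[2,-9,30],[0,0,35],[0,0,35],[0,0,30],[0,0,15],[0,0,0],[0,0,0]],"roll":[0,0,0,0,0,0,0],"fingers":[1,1,1,1,1,1,1]}'
python3 -c "
from h import *
go(.571,.4185,.053,-6.3)
a=get_image('side');b=get_image('top')
cv2.imwrite('pics/g1.png',np.hstack([cv2.resize(a[200:320,90:250],(390,292),interpolation=2),cv2.resize(b[120:220,130:265],(394,292),interpolation=2)]))"
```

```text
clock: 3.1
position: [0.5727, 0.4174, 0.057]
ee_rot: [-0.0, 0.998, -0.055, 0.001]
contact_force: [0.1, 0.5, 0.1]
width: 0.0852
gripper_force: 0.0
tool mm [-1.9 -0.9  4. ] roll -0.0 tilt [ 0.001 -0.001 -1.   ] pos [0.5727 0.4174 0.057 ] th -6.31 F [0.1 0.5 0.1] w 0.0852 gf 0.0 t 3.1 q6 2.21
```

View pics/g1.png

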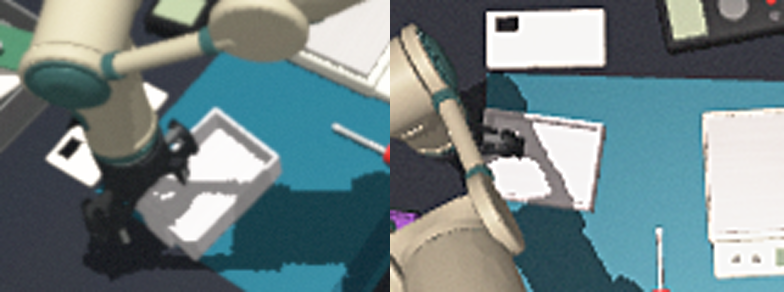

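The fingers straddle the plate, with the inner finger over the dish at right-crop (505,140). Nothing has been displaced, so I close and lift.

```bash
python3 -m crank '{"translation":[[-1,0,2],[0,0,0],[0,0,0],[0,0,0],[0,0,0],[0,0,0],[0,0,0],[0,0,0]],"roll":[0,0,0,0,0,0,0,0],"fingers":[0.5,0,0,0,0,0,0,0]}' 120
python3 -m crank '{"translation":[[0,0,-3],[0,0,-10],[0,0,-25],[0,0,-40],[0,0,-40],[0,0,-20],[0,0,0],[0,0,0]],"roll":[0,0,0,0,0,0,0,0],"fingers":[0,0,0,0,0,0,0,0]}'
python3 -c "
from h import *
go(.59,-.1925,.195,-13)
go(.59+.03,-.1925+.13,.195,-13)"
```

```text
clock: 4.0
position: [0.5713, 0.4176, 0.0547]
ee_rot: [-0.0, 0.998, -0.055, 0.0]
contact_force: [0.6, 2.1, 3.7]
width: 0.0065
gripper_force: 117.5
clock: 4.8
position: [0.5706, 0.4168, 0.1918]
ee_rot: [0.0, 0.998, -0.055, -0.0]
contact_force: [-0.5, -0.2, -1.9]
width: 0.0063
gripper_force: 117.2
tool mm [ 86.3 603.5  -2.8] roll 0.117 tilt [-0.001  0.001 -1.   ] pos [0.5706 0.4168 0.1918] th -6.32 F [-0.5 -0.2 -1.9] w 0.0063 gf 117.2 t 4.8 q6 2.21
tool mm [101.8 470.9  -2.9] roll 0.117 tilt [-0.001  0.001 -1.   ] pos [0.5706 0.4168 0.1918] th -6.32 F [-0.5 -0.2 -1.9] w 0.0063 gf 117.2 t 4.8 q6 2.21
```

```bash
python3 -m crank '{"translation":[[5,20,0],[8,40,0],[10,45,0],[10,45,0],[10,45,0],[10,45,0],[10,45,0],[10,45,0]],"roll":[0,0,0,0,0,0,0,0],"fingers":[0,0,0,0,0,0,0,0]}' 120
python3 -m crank '{"translation":[[10,45,0],[10,45,0],[9,35,0],[5,15,0],[0,0,0],[0,0,0],[0,0,0]],"roll":[0,0,0.06,0.05,0,0,0],"fingers":[0,0,0,0,0,0,0]}'
python3 -c "
from h import *
go(.59,-.1925,.117,-13)
a=get_image('side');b=get_image('top')
cv2.imwrite('pics/g2.png',np.hstack([cv2.resize(a[60:210,200:360],(390,366),interpolation=2),cv2.resize(b[120:240,250:400],(394,315),interpolation=2)[:366] if 0 else cv2.resize(b[110:240,265:405],(394,366),interpolation=2)]))"
```

```text
clock: 5.6
position: [0.6054, 0.0782, 0.1899]
ee_rot: [0.001, 0.998, -0.055, -0.002]
contact_force: [-0.1, -0.0, -2.1]
width: 0.0069
gripper_force: 117.4
clock: 6.3
position: [0.6241, -0.0603, 0.1917]
ee_rot: [-0.0, 0.994, -0.109, -0.001]
contact_force: [0.4, -0.1, -1.3]
width: 0.0063
gripper_force: 117.5
tool mm [ -4.5 136.5  74.6] roll 0.008 tilt [-0.002 -0.001 -1.   ] pos [ 0.6241 -0.0603  0.1917] th -12.52 F [ 0.4 -0.1 -1.3] w 0.0063 gf 117.5 t 6.3 q6 1.58
```

View pics/g2.png

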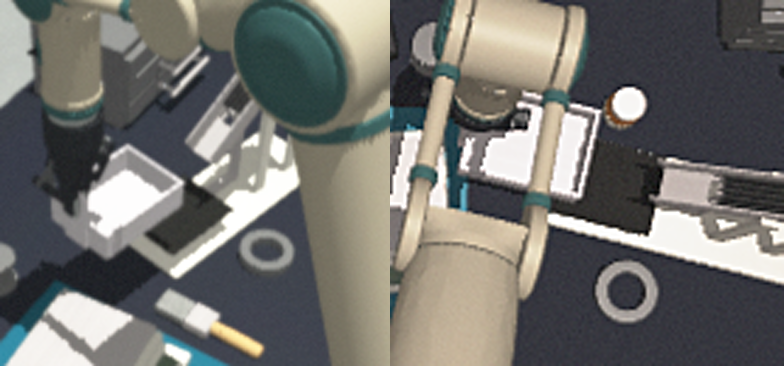

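The dish is held level in front of the pad, with its far edge at right-crop (590,150). The jar at (627,107) is clear of its path. I descend to the entry height and then advance under the lip.

```bash
python3 -m crank '{"translation":[[-4,0,10],[0,0,25],[0,0,25],[0,0,13],[0,0,0],[0,0,0],[0,0,0]],"roll":[0.008,0,0,0,0,0,0],"fingers":[0,0,0,0,0,0,0]}' 120
python3 -m crank '{"translation":[[0,15,0],[0,25,0],[0,25,0],[0,25,0],[0,25,0],[0,15,0],[0,5,0],[0,0,0]],"roll":[0,0,0,0,0,0,0,0],"fingers":[0,0,0,0,0,0,0,0]}' 120
python3 -c "
from h import *
go(.59,-.1925,.083,-13)
a=get_image('side');b=get_image('top')
cv2.imwrite('pics/g3.png',np.hstack([cv2.resize(a[60:210,200:360],(390,366),interpolation=2),cv2.resize(b[110:240,265:405],(394,366),interpolation=2)]))"
```

```text
clock: 7.1
position: [0.6219, -0.0612, 0.1206]
ee_rot: [0.0, 0.994, -0.114, 0.001]
contact_force: [0.3, 0.5, -2.2]
width: 0.0063
gripper_force: 117.3
clock: 7.9
position: [0.5903, -0.1933, 0.1196]
ee_rot: [-0.0, 0.993, -0.115, 0.0]
contact_force: [-0.6, 0.2, -1.1]
width: 0.0065
gripper_force: 117.5
tool mm [-0.5 -0.7 36.6] roll -0.003 tilt [ 0.001 -0.    -1.   ] pos [ 0.5903 -0.1933  0.1196] th -13.16 F [-0.6  0.2 -1.1] w 0.0065 gf 117.5 t 7.9 q6 1.37
```

View pics/g3.png

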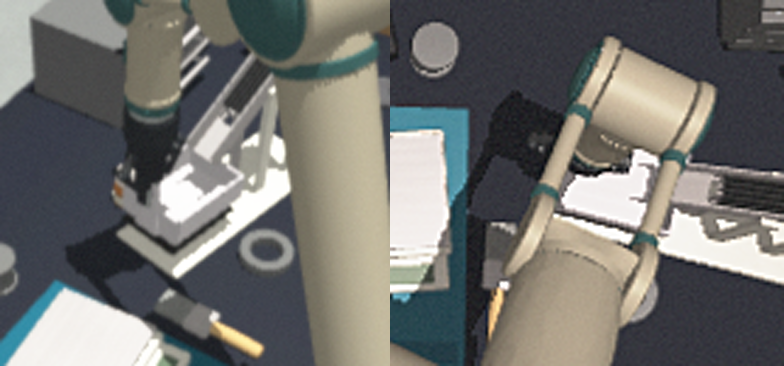

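The dish sits under the lip, centred over the pad and lined up with the chute. Pressing down.

```bash
python3 -m crank '{"translation":[[0,0,8],[0,0,8],[0,0,6],[0,0,5],[0,0,5],[0,0,3],[0,0,2],[0,0,0]],"roll":[0,0,0,0,0,0,0,0],"fingers":[0,0,0,0,0,0,0,0]}' 120
python3 -c "
from h import *
go(.59,-.1925,.083,-13)"
```

```text
clock: 8.8
position: [0.5908, -0.1916, 0.0829]
ee_rot: [-0.001, 0.994, -0.114, 0.0]
contact_force: [-0.1, 3.1, 6.7]
width: 0.0069
gripper_force: 119.0
tool mm [-0.5  1.  -0.1] roll -0.001 tilt [ 0.001 -0.001 -1.   ] pos [ 0.5908 -0.1916  0.0829] th -13.06 F [-0.1  3.1  6.7] w 0.0069 gf 119.0 t 8.8 q6 1.37
```

```bash
python3 -m crank '{"translation":[[0,0,2],[0,0,1],[0,0,1],[0,0,0],[0,0,0]],"roll":[0,0,0,0,0],"fingers":[0,0,0,0,0]}' 120
python3 -c "
from h import *
go(.59,-.1925,.083,-13)
a=get_image('side');b=get_image('top')
cv2.imwrite('pics/g4.png',np.hstack([cv2.resize(a[60:210,200:360],(390,366),interpolation=2),cv2.resize(b[110:240,265:405],(394,366),interpolation=2)]))"
```

```text
clock: 9.3
position: [0.5909, -0.1916, 0.0825]
ee_rot: [-0.0, 0.994, -0.114, 0.001]
contact_force: [-4.8, 7.0, 23.0]
width: 0.0064
gripper_force: 124.2
tool mm [-0.7  1.1 -0.5] roll -0.001 tilt [ 0.003 -0.001 -1.   ] pos [ 0.5909 -0.1916  0.0825] th -13.06 F [-4.8  7.  23. ] w 0.0064 gf 124.2 t 9.3 q6 1.37
```

View pics/g4.png

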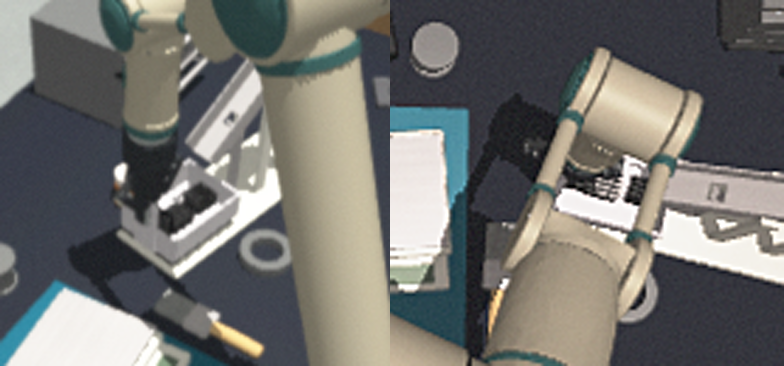

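The pad has bottomed at 23 N. The chute is empty, and the black heat sinks are in the dish at left-crop (188,207). I hold briefly, rise below the lip, and back out towards +y.

```bash
python3 -m crank '{"translation":[[0,0,0],[0,0,-4],[0,0,-6],[0,0,-8],[0,0,-8],[0,0,-7],[0,0,-3],[0,0,0]],"roll":[0,0,0,0,0,0,0,0],"fingers":[0,0,0,0,0,0,0,0]}' 120
python3 -c "
from h import *
go(.59,-.1925,.117,-13)
a=get_image('side');b=get_image('top')
cv2.imwrite('pics/g5.png',cv2.resize(a[90:190,220:340],(720,600),interpolation=2))"
```

```text
clock: 10.2
position: [0.5899, -0.193, 0.1139]
ee_rot: [0.0, 0.993, -0.114, -0.001]
contact_force: [0.0, 0.8, -3.7]
width: 0.0067
gripper_force: 120.2
tool mm [ 0.  -0.5 -3.1] roll -0.002 tilt [-0.001  0.001 -1.   ] pos [ 0.5899 -0.193   0.1139] th -13.09 F [ 0.   0.8 -3.7] w 0.0067 gf 120.2 t 10.2 q6 1.37
```

View pics/g5.png

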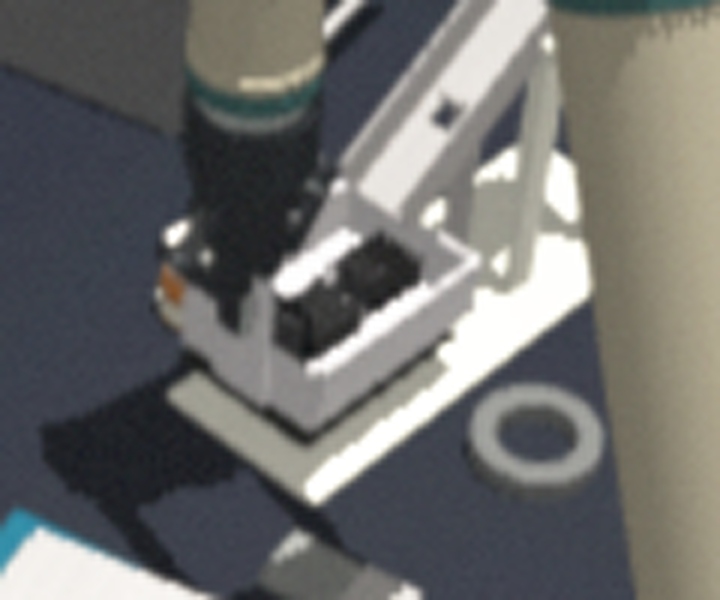

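The measured load is 3.7 N, which is the dish plus three heat sinks. The sinks sit low in the dish at (315,320) and (380,265). Backing out.

```bash
python3 -m crank '{"translation":[[0,-8,-2],[0,-18,0],[0,-25,0],[0,-25,0],[0,-25,0],[0,-20,0],[0,-10,0],[0,0,0]],"roll":[0,0,0,0,0,0,0,0],"fingers":[0,0,0,0,0,0,0,0]}' 120
python3 -m crank '{"translation":[[0,-5,-10],[0,-5,-20],[0,0,-25],[0,0,-20],[0,0,-5],[0,0,0]],"roll":[0,0,0,0,0,0],"fingers":[0,0,0,0,0,0]}' 120
python3 -c "
from h import *
y=np.radians(4.9)
go(.5525-.079*np.sin(y),.0395+.079*np.cos(y),.19,4.9)"
```

```text
clock: 11.1
position: [0.6201, -0.0627, 0.1162]
ee_rot: [-0.0, 0.994, -0.113, -0.0]
contact_force: [-0.6, -0.2, -4.0]
width: 0.0066
gripper_force: 120.2
clock: 11.7
position: [0.6227, -0.056, 0.1976]
ee_rot: [0.0, 0.993, -0.114, 0.001]
contact_force: [0.8, -0.2, -3.7]
width: 0.0068
gripper_force: 120.2
tool mm [-114.6 -152.1    7.2] roll -0.315 tilt [ 0.003  0.    -1.   ] pos [ 0.6227 -0.056   0.1976] th -13.14 F [ 0.8 -0.2 -3.7] w 0.0068 gf 120.2 t 11.7 q6 1.6
```

```bash
python3 -m crank '{"translation":[[-9,-12,0],[-18,-24,0],[-22,-29,0],[-22,-29,0],[-22,-29,0],[-15,-20,0],[-7,-9,0],[0,0,0]],"roll":[0,0,0,0,0,0,0,0],"fingers":[0,0,0,0,0,0,0,0]}' 120
python3 -m crank '{"translation":[[0,0,0],[0,0,0],[0,0,0],[0,0,0],[0,0,0],[0,0,0],[0,0,0]],"roll":[-0.05,-0.08,-0.08,-0.07,-0.035,0,0],"fingers":[0,0,0,0,0,0,0]}' 120
python3 -c "
from h import *
y=np.radians(4.9)
go(.5525-.079*np.sin(y),.0395+.079*np.cos(y),.106,4.9)"
```

```text
clock: 12.5
position: [0.5431, 0.1203, 0.1955]
ee_rot: [0.0, 0.994, -0.113, -0.001]
contact_force: [-0.1, -0.1, -4.0]
width: 0.0064
gripper_force: 120.1
clock: 13.2
position: [0.5449, 0.1179, 0.1959]
ee_rot: [0.0, 0.999, 0.042, -0.0]
contact_force: [-0.5, 0.9, -3.7]
width: 0.0071
gripper_force: 120.2
tool mm [ 1.  -0.3 89.9] roll -0.001 tilt [-0.001  0.001 -1.   ] pos [0.5449 0.1179 0.1959] th 4.87 F [-0.5  0.9 -3.7] w 0.0071 gf 120.2 t 13.2 q6 1.57
```

```bash
python3 -m crank '{"translation":[[1,0,10],[0,0,22],[0,0,25],[0,0,18],[0,0,8],[0,0,3],[0,0,0],[0,0,0]],"roll":[0,0,0,0,0,0,0,0],"fingers":[0,0,0,0,0,0,0,0]}' 120
python3 -m crank '{"translation":[[0,0,2],[0,0,1],[0,0,1],[0,0,0],[0,0,0]],"roll":[0,0,0,0,0],"fingers":[0,0,0,0,0]}' 120
python3 -c "
from h import *
y=np.radians(4.9)
go(.5525-.079*np.sin(y),.0395+.079*np.cos(y),.1047,4.9)
a=get_image('side');b=get_image('top')
cv2.imwrite('pics/g6.png',np.hstack([cv2.resize(a[150:270,170:310],(390,334),interpolation=2),cv2.resize(b[130:240,190:320],(394,334),interpolation=2)]))"
```

```text
clock: 14.0
position: [0.5465, 0.119, 0.1111]
ee_rot: [0.0, 0.999, 0.043, 0.001]
contact_force: [-0.5, 0.0, -4.0]
width: 0.0065
gripper_force: 120.2
clock: 14.5
position: [0.5456, 0.1189, 0.1063]
ee_rot: [0.0, 0.999, 0.043, 0.0]
contact_force: [0.5, -0.3, -3.4]
width: 0.0067
gripper_force: 120.2
tool mm [0.1 0.7 1.6] roll 0.001 tilt [ 0.  0. -1.] pos [0.5456 0.1189 0.1063] th 4.97 F [ 0.5 -0.3 -3.4] w 0.0067 gf 120.2 t 14.5 q6 1.57
```

View pics/g6.png

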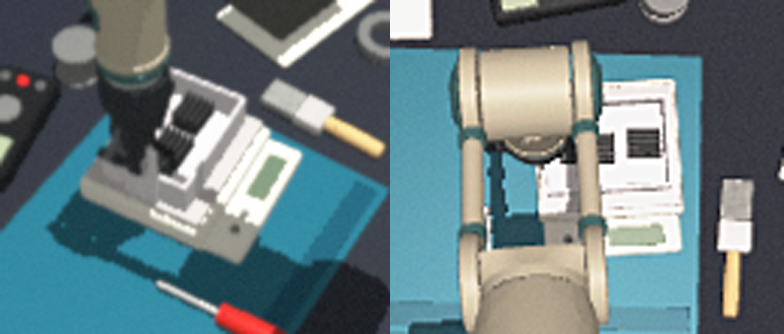

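The dish is over the platform, just above contact, with the sinks inside at right-crop (600,145) and (645,142). Lowering the last millimetres until it touches.

```bash
python3 -m crank '{"translation":[[0,0,1],[0,0,1],[0,0,0],[0,0,0]],"roll":[0,0,0,0],"fingers":[0,0,0,0]}' 120
python3 -m crank '{"translation":[[0,0,0.5],[0,0,0],[0,0,0]],"roll":[0,0,0],"fingers":[0,0,0]}' 120
```

```text
clock: 15.0
position: [0.5458, 0.1191, 0.1047]
ee_rot: [-0.0, 0.999, 0.043, 0.0]
contact_force: [-0.4, 2.1, 0.7]
width: 0.0065
gripper_force: 120.5
clock: 15.3
position: [0.5459, 0.1191, 0.1047]
ee_rot: [-0.0, 0.999, 0.043, 0.001]
contact_force: [-2.5, 1.4, 4.9]
width: 0.0066
gripper_force: 121.3
```

```bash
python3 -m crank '{"translation":[[0,0,0],[0,0,0],[0,0,0],[0,0,0],[0,0,0],[0,0,0]],"roll":[0,0,0,0,0,0],"fingers":[0.2,0.3,0.4,0.4,0.4,0.4]}' 20
python3 -m crank '{"translation":[[0,0,-5],[0,0,-15],[0,0,-30],[0,0,-40],[0,0,-40],[0,0,-20],[0,0,0],[0,0,0]],"roll":[0,0,0,0,0,0,0,0],"fingers":[0.4,0.4,0.4,0.4,0.4,0.4,0.4,0.4]}'
python3 -m crank '{"translation":[[-20,0,-20],[-40,0,-20],[-45,0,0],[-45,0,0],[-30,0,0],[0,0,0],[0,0,0],[0,0,0]],"roll":[0,0,0,0,0,0,0,0],"fingers":[0.4,0.4,0.4,0.4,0.4,0.4,0.4,0.4]}'
python3 -c "
from h import *
go(.55,.04,.1,4.9)
a=get_image('side');b=get_image('top')
cs=[c for c in whites('top',b) if cv2.contourArea(c)>80]
sets=[(.5525,.0395)]
cv2.imwrite('pics/g7.png',np.hstack([cv2.resize(a[80:270,170:350],(390,412),interpolation=2),cv2.resize(b[130:240,220:325],(394,412),interpolation=2)]))"
```

```text
clock: 15.9
position: [0.5456, 0.1189, 0.1037]
ee_rot: [0.0, 0.999, 0.043, -0.0]
contact_force: [0.3, 0.5, 0.6]
width: 0.0341
gripper_force: 0.0
clock: 16.7
position: [0.5454, 0.1189, 0.2538]
ee_rot: [0.0, 0.999, 0.043, 0.0]
contact_force: [0.1, 0.1, -0.8]
width: 0.034
gripper_force: 0.0
clock: 17.5
position: [0.3669, 0.1034, 0.293]
ee_rot: [0.0, 0.999, 0.043, -0.0]
contact_force: [0.1, 0.5, -0.4]
width: 0.0343
gripper_force: 0.0
tool mm [177.1  79.  192.9] roll 0.001 tilt [-0.001  0.    -1.   ] pos [0.3669 0.1034 0.293 ] th 4.97 F [ 0.1  0.5 -0.4] w 0.0343 gf 0.0 t 17.5 q6 1.58
```

View pics/g7.png

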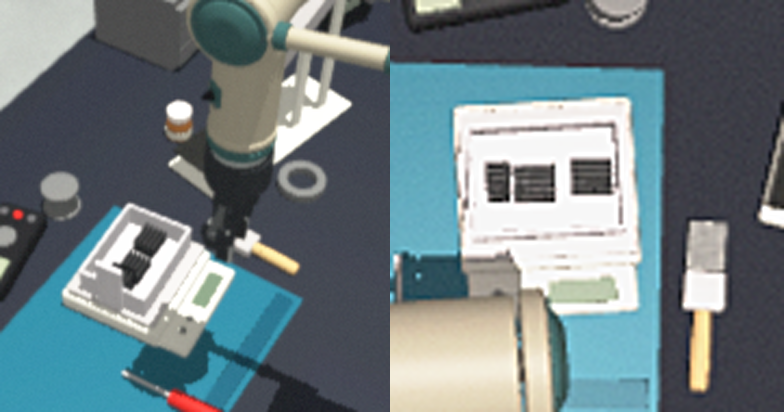

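All three heat sinks are in the dish at right-crop (497,182), (535,183) and (591,177). The dish centre at about (546,181) matches the platform centre at about (547,182), the pad is free and the arm is clear.

```bash
python3 -c "
from rig import manip
print(manip.sign_off())"
```

```text
the job is handed in; nothing more can be done
None
```

The job is handed in at about 17.6 s on the robot clock: the dish stands centred on the scale platform with all three heat sinks in it, and the arm is clear; sign-off returned no verdict.

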